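# Spring open the twin-latched clipper guard case

### The arm

A 6-joint arm with a two-finger parallel gripper is mounted at the origin on the work surface. World frame = base frame: x ahead of the robot, y to its left, z up, the work surface at z = 0. Lengths are in m, angles in rad, forces in N, time in s.
With the tool pointing down it reaches from about 0.4 to 0.825 m from the base axis. Payload 7 kg.
Tool frame: the origin (TCP) lies on the centre line of the jaws, within the pads' length; the fingertips stand 11 mm ahead of it and the grasp point (between the pads) lies 8 mm behind it; z points along the fingers, y is the direction in which the jaws open and shut (so a half turn about z gives the same grasp; the last joint's range is limited). The gripper opens to 88 mm and grips with 3 to 60 N. Pads are 19 mm wide; open, the fingers measure 130 mm over their backs; the gripper's body (78 mm by 193 mm) begins 47 mm behind the grasp point.
Start: joints at [1.47, 0.359, 0.012, 0, -1.224, -0.288], TCP at [0.256, 0.625, 0.238] pointing down, gripper open.
Joint ranges: [-3.07, 3.07], [-1.43, 2.12], [-1.02, 1.25], [-3.03, 1.67], [-3.05, -0], [-3.03, 3.03]. Speed limits (rad/s): [2.39, 2.39, 3.01, 3.14, 3.14, 3.14].

### API

Orientations are given as [roll, pitch, yaw] about the fixed x, y, z axes, in that order (R = Rz(yaw) Ry(pitch) Rx(roll)).
In Python, from station import * gives the robot as it stands.
- The arm moves only by the tool play_rows, never from a script. Its argument "targets" is a list of rows, each a list of 7 numbers: the turn, a rotation vector about the world's x, y, z in rad, then the shift along the world's x, y, z in m, then the opening, from 0 (shut) to 1 (fully open). A call has 1 to 12 rows; each row shifts and turns the pose as measured when the row begins; what a row does not reach is not made up. A row lasts 1/8 s, in which the tool goes at most 62.5 mm and 10.7 degrees, less where a joint would pass 70% of its speed; a pose out of reach is approached as far as the arm can. A call is refused whole if a number of a shift passes 0.0625 or a number of a turn 0.188, either way. A call with a gripper value outside its range is refused whole. The fingers move at their own pace and stop on an object; "grip_force" is the grip in N (left out, the last holds). Time passes only in rows, so rows that do not move let the fingers close. It gives the time, the measured TCP pose, the force and the opening at its end, in the units of the state.
- get_state(): the state, without advancing time (a new reading comes with each control period).
- grab_frame(name): name is "scene" or "top"; returns (picture, depth): 384x512x3 uint8, blue, green, red; 384x512 float32, m along the optical axis (not along the pixel's ray), 0 where there is no reading.
- camera_params(name): a dict with "camera_matrix" (3x3 intrinsics, pixels), "dist" ([k1, k2, p1, p2, k3] as OpenCV has them; the pictures are not rectified), "extrinsics" (4x4, takes a point from world to camera coordinates). Camera axes: x right, y up, looking along -z (the intrinsics and any distortion apply to the point x, -y, -z); pixel columns grow to the right and rows downward; lengths in m; the calibration is good to about 2 mm. A picture is of the moment at which its call begins. camera_params takes no time and is no camera call.
- job_done(): hands the job in, once; it reports no verdict.
The state is a dict: "t": time; "q": joint angles; "qd": joint speeds; "joint_efforts": joint torques, N m; "eef_pos": TCP position; "ee_rot": TCP orientation; "force": force on the tool from outside, world axes, zero at the start; "moment": the same for the moment, N m; "width": finger opening in m.
Only numpy, scipy, OpenCV 4.12 (cv2) and the standard library are available. Lean on these libraries where they do the work, as an engineer would, in place of code of your own. Each camera call takes 0.05 s, during which the arm holds its last target.

### The job

Open the small case on the counter by its twin latch: press its two front tabs down together, one fingertip on each, and keep both fully down until the sprung lid has risen all the way and stopped. Then let the tabs come back up and move clear. Do not lift or drag the case, and leave the groomer, comb, tumbler and mirror alone.

Things in the scene. Friction and masses are not known exactly. Their poses are not given: they have to be found in the camera images.
- case: closed grey plastic case, loose, 156 (x) by 150 (y) by 55 mm high, 0.45 kg. Origin: centre of underside; -x is its front, turned roughly to the robot. Lidded tub: x -22 to +78 mm; in front an 8 mm high ledge, over it two black latch tabs. Their hooks stand up just before the lid (x -34 to -25 mm, to 51 mm high) and tip 6 mm forward when pressed: keep fingers at x below -45 mm
- tab_left_ridge (a point): top of the pressing ridge of the left tab (+y side; -62, +36, +40 mm from the case's origin when up; moves with the tab). Tab: plate 26 mm wide (y), 44 mm long, top 36 mm above the counter; ridge: rounded bar across it, 24 mm long in y, 8 mm thick. Press straight down here: 10 mm to its firm stop, 0.9 N at first, 2.6 N at the stop; springs back when let go
- tab_right_ridge (a point): the same on the right tab (-62, -36, +40 mm from the case's origin when up). The two ridges are 72 mm apart centre to centre with a clear gap of 46 mm between the tabs
- tab_left (a joint): rotation of the left tab about its crosswise pivot (rad): 0 up and hooked, 0.32 fully down at its stop; its hook frees the lid from about 0.19
- tab_right (a joint): rotation of the right tab, the same. The lid is freed only while both are down at once
- lid (a joint): opening angle of the lid about its rear edge (rad): 0 shut, 1.25 fully open at its stop. Freed, it rises slowly under its own spring, in about 2 s, and stays open
- lid_front (a point): middle of the lid's front upper edge, 100 mm in front of the hinge; the lid swings up and back, away from the tabs
- groomer: matte grey body groomer lying on the counter, 138 mm long (its x), 38 mm wide, 32 mm high, loose, origin at its underside, a bystander
- comb: steel mustache comb lying flat, 110 by 26 by 4 mm, long in its x, loose, a bystander
- tumbler: glass tumbler standing upright, 76 mm across, 105 mm high, loose, a bystander
- mirror_stand: round foot, 110 mm across, and 100 mm high post of the brushed aluminium mirror, fixed; origin at the centre of its underside; a bystander
- mirror_centre (a point): centre of the round mirror, 144 mm across, on its swivel arm 165 mm above the counter (top edge at 237 mm); turns about the post
Mind the look-alikes: they are no part of the job. What is meant by the case is not red, and is the larger of those in its own colour.

How it is judged:
By the outcome, as a careful person would: the job done as asked, in the order asked, and still so for the second after the job is handed in, with the robot touching nothing.
It also fails if it takes over 38 s, if anything falls off the work surface, if the arm or the gripper's body presses on something with over 40 N, if the wrist force passes 120 N, or if a joint passes its speed limit or range.

## Working session

There is one attempt and no reset: what is moved stays moved. The work goes in short steps, Python scripts to look and compute and a tool call to move; the robot and the scene stay as the last step left them, time stands still between calls to the robot, and variables do not carry over. Pictures are saved under pics/ and viewed, and the job is handed in when it is done.

Besides the shell and the picture viewer there is one more tool, called after ">>>" as a command line: name --pt "numbers of a row" for each row, then --argument value for the rest. play_rows: Moves the arm, as the interface text tells. Its arguments: {"type":"object","properties":{"targets":{"type":"array","items":{"type":"array","items":{"type":"number"}}},"grip_force":{"type":"number"}},"required":["targets"]}

```bash
mkdir -p pics; cat > h.py <<'E'
from station import *
import numpy as np, cv2
def save(n,tag):
    p,d=grab_frame(n); cv2.imwrite(f'pics/{tag}.png',p); np.savez(f'pics/{tag}.npz',p=p,d=d); return p,d
def world(n,uv,depth=None,z=None):
    c=camera_params(n);K=np.array(c["camera_matrix"]);D=np.array(c["dist"]);E=np.array(c["extrinsics"])
    uv=np.array(uv,float).reshape(-1,1,2)
    a=cv2.undistortPoints(uv,K,D).reshape(-1,2)
    r=np.c_[a[:,0],-a[:,1],-np.ones(len(a))]
    R=E[:3,:3];t=E[:3,3];o=-R.T@t;w=r@R
    s=np.array(depth) if depth is not None else (z-o[2])/w[:,2]
    return o+w*np.reshape(s,(-1,1))
E
python3 - <<'E'
from h import *
save('scene','s0');save('top','t0');print(get_state())
print(camera_params('scene'),camera_params('top'))
E
```

```text
{'t': 0.1, 'q': array([ 1.47009643e+00,  3.59333665e-01,  1.11902654e-02, -3.00752000e-04,
       -1.22411154e+00, -2.88093656e-01]), 'qd': array([ 0.00125817, -0.00124934,  0.00246845,  0.00191291, -0.00050159,
        0.00096928]), 'joint_efforts': array([-1.00820806e-03, -5.84162772e+01,  2.93750989e+01,  7.01544151e+00,
        1.02158601e-02, -4.71357362e-05]), 'eef_pos': array([0.25574626, 0.62423773, 0.23672319]), 'ee_rot': array([ 3.14011381e+00, -1.43375056e-04, -3.88895845e-01]), 'force': array([-0.44036556,  0.15342824, -0.75485868]), 'moment': array([0.02831013, 0.00600949, 0.04780649]), 'width': 0.0878383239825496}
{'camera_matrix': array([[399.12898505,   0.        , 255.24209357],
       [  0.        , 399.12898505, 189.86697786],
       [  0.        ,   0.        ,   1.        ]]), 'dist': array([-0.13169793,  0.        ,  0.        ,  0.        ,  0.        ]), 'extrinsics': array([[ 0.90808089,  0.41854523, -0.01445642, -0.52044942],
       [-0.33145972,  0.73938096,  0.58604628,  0.13021657],
       [ 0.25597568, -0.52738571,  0.81014861, -1.56920028],
       [ 0.        ,  0.        ,  0.        ,  1.        ]])} {'camera_matrix': array([[376.17214317,   0.        , 259.06206809],
       [  0.        , 376.17214317, 196.70082979],
       [  0.        ,   0.        ,   1.        ]]), 'dist': array([0.03696993, 0.        , 0.        , 0.        , 0.        ]), 'extrinsics': array([[-0.02576479, -0.99953489,  0.01631523, -0.02354334],
       [ 0.98925804, -0.02314391,  0.14433602, -0.56667228],
       [-0.14389129,  0.01985876,  0.98939422, -1.04369598],
       [ 0.        ,  0.        ,  0.        ,  1.        ]])}
```

View pics/s0.png

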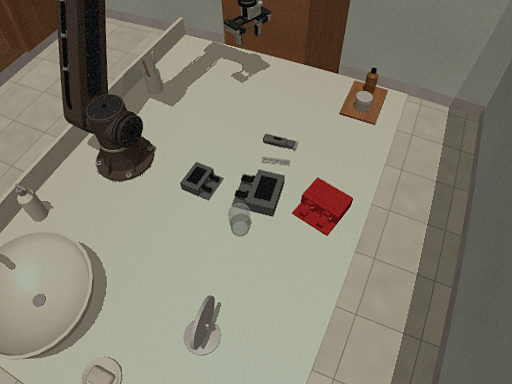

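View pics/t0.png

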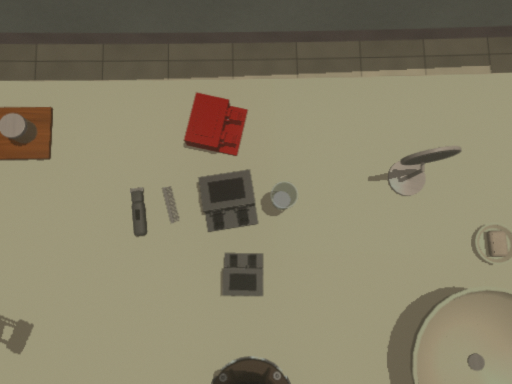

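There are three cases in the top view. The larger grey one is at about (228,200), a smaller grey one is at (243,275) with its tabs facing away, and a red one is at (216,125). The case that isn't red and is the larger of the greys is the one at (228,200). I'll confirm that in an enlarged crop.

```bash
python3 - <<'E'
from h import *
p=cv2.imread('pics/t0.png');cv2.imwrite('pics/t0c.png',cv2.resize(np.clip(p[160:240,180:310].astype(float)*2,0,255).astype(np.uint8),None,fx=6,fy=6,interpolation=cv2.INTER_CUBIC))
p=cv2.imread('pics/s0.png');cv2.imwrite('pics/s0c.png',cv2.resize(np.clip(p[155:245,175:305].astype(float)*1.5,0,255).astype(np.uint8),None,fx=6,fy=6,interpolation=cv2.INTER_CUBIC))
E
```

```text
(no output)
```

View pics/t0c.png

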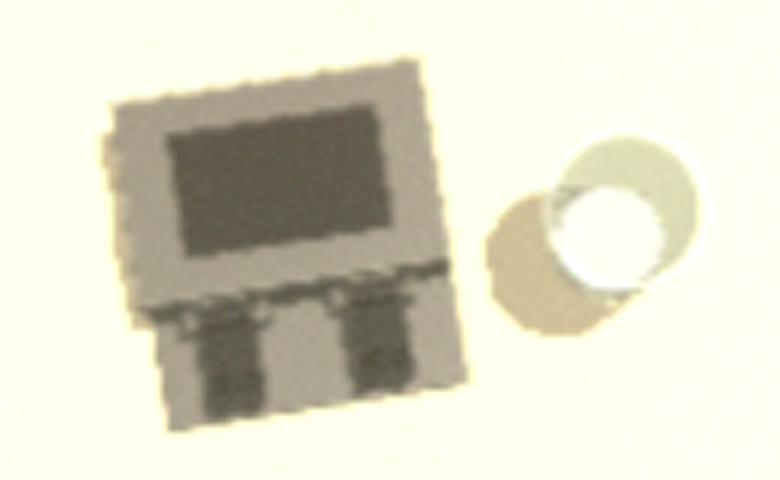

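View pics/s0c.png

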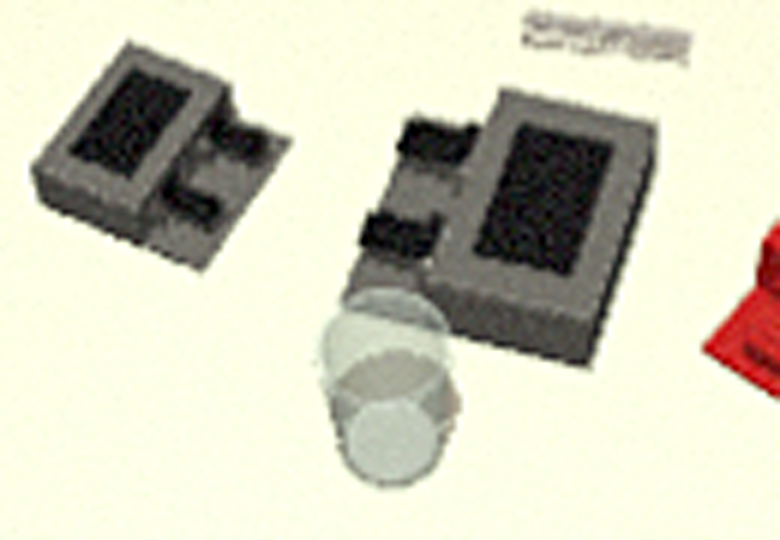

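The crops confirm it: the target is the larger grey case, with its tabs toward the robot, and the tumbler stands to its right. Next I'll measure its pose.

```bash
python3 - <<'E'
from h import *
for n,t,box in(('top','t0',(180,160,265,240)),('scene','s0',(225,160,292,222))):
    f=np.load(f'pics/{t}.npz');p=f['p'];d=f['d']
    u,v=np.meshgrid(np.arange(box[0],box[2]),np.arange(box[1],box[3]));u=u.ravel();v=v.ravel()
    dd=d[v,u];W=world(n,np.c_[u,v],dd);c=p[v,u].max(1)
    m=(W[:,2]>.046)&(W[:,2]<.064)&(dd>0)&(c<125)
    # largest comp
    M=np.zeros(d.shape,np.uint8);M[v[m],u[m]]=255
    M=cv2.morphologyEx(M,cv2.MORPH_OPEN,np.ones((3,3)))
    k,l,s,_=cv2.connectedComponentsWithStats(M);i=1+s[1:,4].argmax();M=(l==i).astype(np.uint8)
    cs=cv2.findContours(M,0,2)[0][0].reshape(-1,2)
    w=world(n,cs,z=.055)[:,:2]
    r=cv2.minAreaRect((w*1000).astype(np.float32));print(n,s[i],np.median(W[m,2]),r,cv2.boxPoints(r).tolist())
    # dark tabs, z .03-.045
    m=(W[:,2]>.028)&(W[:,2]<.046)&(dd>0)&(c<60)
    M=np.zeros(d.shape,np.uint8);M[v[m],u[m]]=255
    k,l,s,ce=cv2.connectedComponentsWithStats(M)
    for i in range(1,k):
        if s[i,4]>25:print(s[i],ce[i],world(n,ce[i],z=.038))
    # tumbler / others
g=lambda n,pts,z:print(n,np.round(world(n,pts,z=z),3).tolist())
g('top',[(198.7,177),(249.7,170),(255,204.2),(203.3,212.5)],.055)
g('top',[(208.5,231.7),(257.7,223)],.008) # ledge front corners
g('top',[(282,199)],.0)
g('scene',[(241,228)],0)
E
```

```text
top [ 199  170   56   43 1836] 0.05382813058074776 ((580.1806030273438, 54.22359085083008), (111.878173828125, 148.1064453125), 7.683106899261475) [[514.84326171875, 120.13329315185547], [534.6441650390625, -26.6435489654541], [645.5179443359375, -11.686111450195312], [625.717041015625, 135.09072875976562]]
[238 209  11  15 120] [243.34166667 216.06666667] [[0.5113239  0.00901193 0.038     ]]
[214 213  10  15 122] [218.68852459 220.05737705] [[0.50160591 0.07968296 0.038     ]]
scene [247 171  37  36 942] 0.053412564365812876 ((589.032958984375, 52.46113967895508), (100.35386657714844, 150.55422973632812), 7.687203884124756) [[529.2374877929688, 120.34983825683594], [549.3764038085938, -28.85137939453125], [648.8284301757812, -15.427558898925781], [628.6895141601562, 133.77365112304688]]
[241 175  13   8  60] [246.85       178.26666667] [[0.50466761 0.07700516 0.038     ]]
[235 190  13   8  68] [240.75       193.57352941] [[0.51429366 0.00660343 0.038     ]]
[246 203  29   9  80] [260.2625 206.9875] [[ 0.60056196 -0.01684435  0.038     ]]
top [[0.625, 0.134, 0.055], [0.642, -0.012, 0.055], [0.543, -0.025, 0.055], [0.523, 0.121, 0.055]]
top [[0.471, 0.112, 0.008], [0.493, -0.032, 0.008]]
top [[0.563, -0.107, 0.0]]
scene [[0.565, -0.1, 0.0]]
```

>>> play_rows --pt "0 0 0.044 0.02 -0.0486 0 0.64" --pt "0 0 0.044 0.02 -0.0486 0 0.64" --pt "0 0 0.044 0.02 -0.0486 0 0.64" --pt "0 0 0.044 0.02 -0.0486 0 0.64" --pt "0 0 0.044 0.02 -0.0486 0 0.64" --pt "0 0 0.044 0.02 -0.0486 0 0.64" --pt "0 0 0.044 0.02 -0.0486 0 0.64" --pt "0 0 0.044 0.02 -0.0486 0 0.64" --pt "0 0 0.044 0.02 -0.0486 0 0.64" --pt "0 0 0.044 0.02 -0.0486 0 0.64" --pt "0 0 0.044 0.02 -0.0486 0 0.64" --pt "0 0 0.044 0.02 -0.0486 0 0.64"

```text
t: 1.6
eef_pos: [0.4971, 0.0233, 0.2324]
ee_rot: [3.135, -0.0, 0.163]
force: [0.6, 1.7, -0.1]
width: 0.0557
```

>>> play_rows --pt "0 0 0 0 0 0 0.64" --pt "0.006 0 -0.028 0 0.016 -0.03 0.64" --pt "0 0 0 0 0 -0.04 0.64" --pt "0 0 0 0 0 -0.04 0.64" --pt "0 0 0 0 0 0 0.64" --pt "0 0 0 0 0 0 0.64"

```text
t: 2.35
eef_pos: [0.4973, 0.0381, 0.1209]
ee_rot: [3.141, -0.002, 0.128]
force: [0.1, -0.0, -0.2]
width: 0.0559
```

```bash
python3 - <<'E'
from h import *
s=get_state();print(s['eef_pos'],s['ee_rot'],s['force'],s['width'])
p,d=save('scene','s1')
q,e=save('top','t1')
r=lambda im:cv2.resize(np.clip(im.astype(float)*1.7,0,255).astype(np.uint8),None,fx=5,fy=5,interpolation=cv2.INTER_CUBIC)
cv2.imwrite('pics/s1c.png',r(p[120:240,185:315]));cv2.imwrite('pics/t1c.png',r(q[160:270,170:310]))
E
```

```text
[0.49733969 0.03810155 0.12086413] [ 3.14128463e+00 -1.94173375e-03  1.28056365e-01] [ 0.11409815 -0.017805   -0.19735687] 0.055888001192781284
```

View pics/s1c.png

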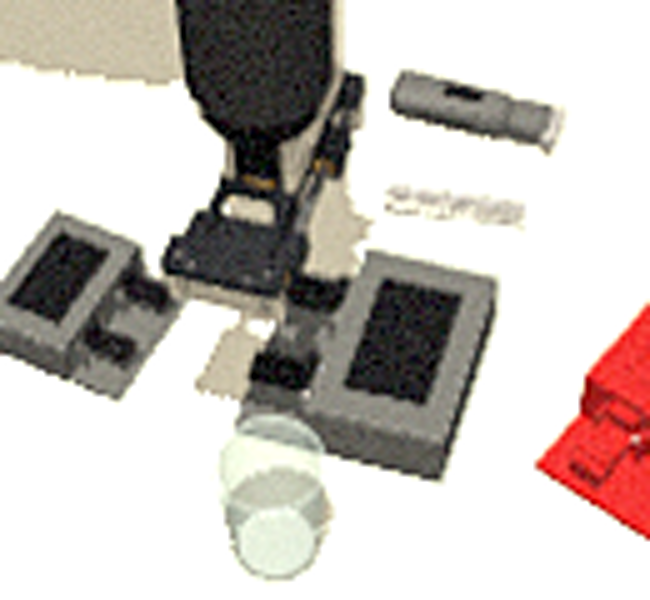

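View pics/t1c.png

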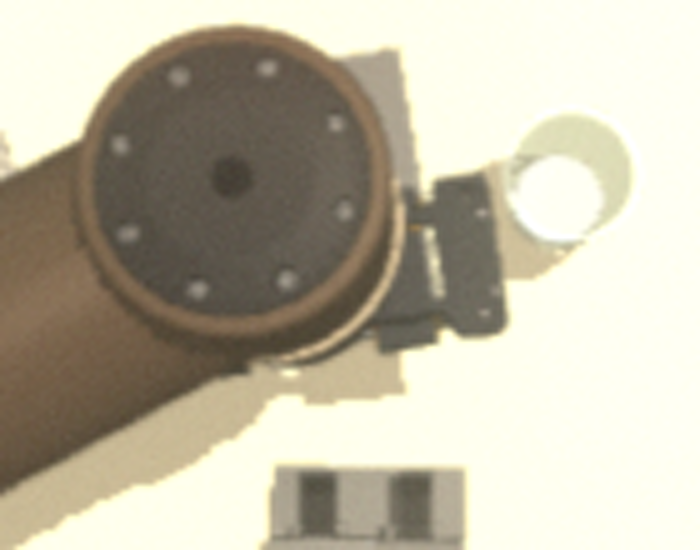

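The scene view shows the gripper body in line with the twin tabs. The tumbler looks clear, by about 18 mm by calculation. I'll descend to just above the ridges.

>>> play_rows --pt "0 0.002 0.006 0 0.0032 -0.025 0.64" --pt "0 0 0 0 0 -0.025 0.64" --pt "0 0 0 0 0 -0.005 0.64" --pt "0 0 0 0 0 0 0.64" --pt "0 0 0 0 0 0 0.64"

```text
t: 3.08
eef_pos: [0.5021, 0.0436, 0.0722]
ee_rot: [-3.138, -0.013, 0.135]
force: [0.6, 0.2, 0.1]
width: 0.0563
```

```bash
python3 - <<'E'
from h import *
s=get_state();print(s['eef_pos'],s['ee_rot'],s['force'],s['width'])
p,d=save('scene','s2')
r=lambda im:cv2.resize(np.clip(im.astype(float)*1.9,0,255).astype(np.uint8),None,fx=8,fy=8,interpolation=cv2.INTER_CUBIC)
cv2.imwrite('pics/s2c.png',r(p[150:222,205:295]))
E
```

```text
[0.50213159 0.04362739 0.07223074] [-3.13771342 -0.01319153  0.13489809] [0.64097044 0.16030493 0.13233257] 0.056342760425406424
```

View pics/s2c.png

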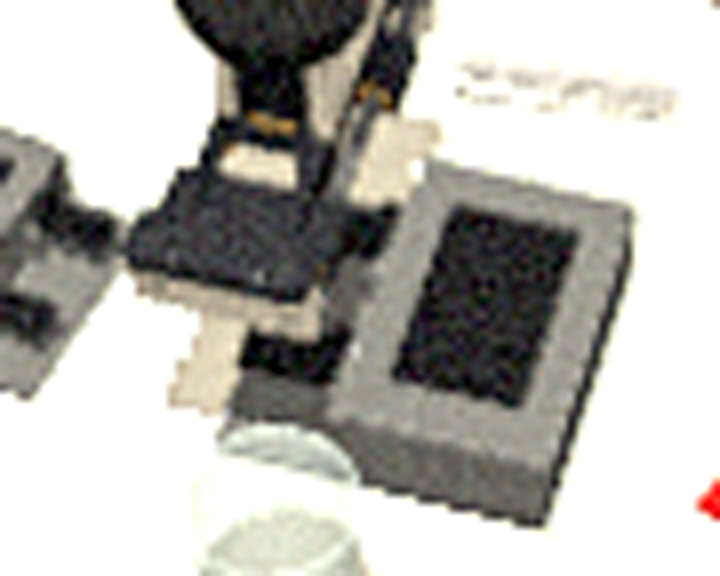

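>>> play_rows --pt "-0.003 0.012 0 -0.005 -0.0023 0 0.64" --pt "0 0 0 0 0 -0.008 0.64" --pt "0 0 0 0 0 0 0.64" --pt "0 0 0 0 0 0 0.64"

```text
t: 3.62
eef_pos: [0.4973, 0.0413, 0.0647]
ee_rot: [-3.139, -0.002, 0.135]
force: [-0.0, 0.6, 0.2]
width: 0.0562
```

>>> play_rows --pt "0 0 0 0 0 -0.01 0.64" --pt "0 0 0 0 0 0 0.64" --pt "0 0.002 0 0 0 -0.005 0.64" --pt "0 0 0 0 0 0 0.64"

```text
t: 4.12
eef_pos: [0.4971, 0.0413, 0.0485]
ee_rot: [-3.139, 0.001, 0.135]
force: [-0.8, 0.3, 3.0]
width: 0.056
```

Contact began around z = 0.05 as predicted, with about 3 N in total. I'll press on down to the stop.

>>> play_rows --pt "0 0 0 0 0 -0.005 0.64" --pt "0 0 0 0 0 -0.003 0.64" --pt "0 0 0 0 0 -0.001 0.64"

```text
t: 4.5
eef_pos: [0.4968, 0.0412, 0.04]
ee_rot: [-3.139, 0.001, 0.136]
force: [-6.9, 0.5, 18.4]
width: 0.0563
```

>>> play_rows --pt "0 0 0 -0.0003 0 0 0.64" --pt "0 0 0 0 0 0 0.64"

```text
t: 4.75
eef_pos: [0.4967, 0.0412, 0.0407]
ee_rot: [-3.139, 0.001, 0.136]
force: [-2.7, 0.1, 5.6]
width: 0.0558
```

```bash
python3 - <<'E'
from h import *
s=get_state();print(s['t'],s['eef_pos'],s['ee_rot'],s['force'],s['moment'],s['width'])
p,d=save('scene','s3')
r=lambda im:cv2.resize(np.clip(im.astype(float)*1.9,0,255).astype(np.uint8),None,fx=8,fy=8,interpolation=cv2.INTER_CUBIC)
cv2.imwrite('pics/s3c.png',r(p[150:222,205:295]))
E
```

```text
4.75 [0.49669524 0.04124294 0.04073038] [-3.13894871e+00  5.95986628e-04  1.36063587e-01] [-2.65460032  0.13074123  5.56519778] [ 0.03533408  0.95240844 -0.01783848] 0.055816451196103324
```

View pics/s3c.png

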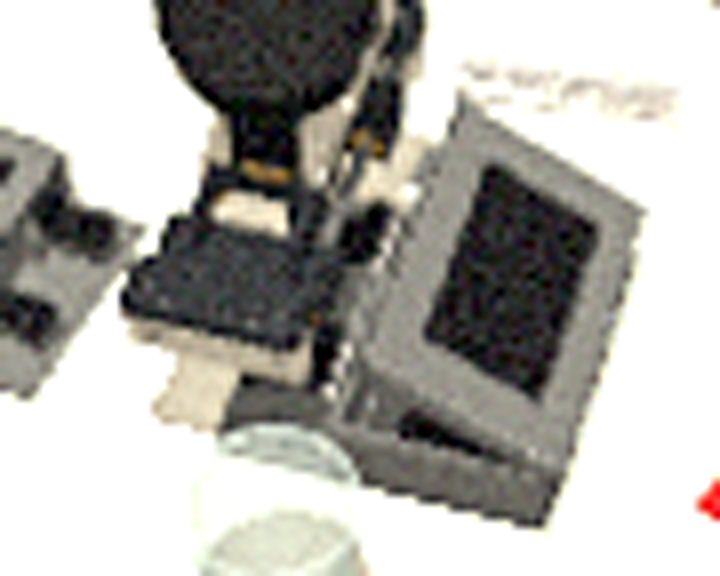

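The lid is rising. The force has relaxed to about the stop force, so I'll press slightly harder to keep both tabs firmly down.

>>> play_rows --pt "0 0 0 0 0 -0.0007 0.64" --pt "0 0 0 0 0 -0.0005 0.64" --pt "0 0 0 0 0 -0.0005 0.64"

```text
t: 5.18
eef_pos: [0.4968, 0.0412, 0.0403]
ee_rot: [-3.139, -0.0, 0.137]
force: [-4.8, 0.5, 11.5]
width: 0.0559
```

Steady at 11.5 N, so I'll hold it there.

>>> play_rows --pt "0 0 0 0 0 -0.0005 0.64" --pt "0 0 0 0 0 -0.0005 0.64" --pt "0 0 0 0 0 -0.0005 0.64" --pt "0 0 0 0 0 -0.0005 0.64" --pt "0 0 0 0 0 -0.0005 0.64" --pt "0 0 0 0 0 -0.0005 0.64"

```text
t: 5.92
eef_pos: [0.4967, 0.0412, 0.0403]
ee_rot: [-3.139, -0.002, 0.138]
force: [-4.3, 0.8, 11.1]
width: 0.0558
```

>>> play_rows --pt "0 0 0 0 0 -0.0005 0.64" --pt "0 0 0 0 0 -0.0005 0.64" --pt "0 0 0 0 0 -0.0005 0.64" --pt "0 0 0 0 0 -0.0005 0.64" --pt "0 0 0 0 0 -0.0005 0.64" --pt "0 0 0 0 0 -0.0005 0.64" --pt "0 0 0 0 0 -0.0005 0.64" --pt "0 0 0 0 0 -0.0005 0.64"

```text
t: 6.92
eef_pos: [0.4967, 0.0412, 0.0403]
ee_rot: [-3.14, -0.004, 0.139]
force: [-4.0, 0.1, 10.4]
width: 0.0561
```

```bash
python3 - <<'E'
from h import *
p,d=save('scene','s4')
r=lambda im:cv2.resize(np.clip(im.astype(float)*1.9,0,255).astype(np.uint8),None,fx=7,fy=7,interpolation=cv2.INTER_CUBIC)
cv2.imwrite('pics/s4c.png',r(p[137:222,205:305]))
E
```

>>> play_rows --pt "0 0 0 0 0 -0.0005 0.64" --pt "0 0 0 0 0 -0.0005 0.64" --pt "0 0 0 0 0 -0.0005 0.64" --pt "0 0 0 0 0 -0.0005 0.64" --pt "0 0 0 0 0 -0.0005 0.64" --pt "0 0 0 0 0 -0.0005 0.64"

```text
t: 7.72
eef_pos: [0.4967, 0.0412, 0.0403]
ee_rot: [-3.14, -0.005, 0.14]
force: [-4.1, 0.7, 11.1]
width: 0.056
```

```bash
python3 - <<'E'
from h import *
p,d=save('scene','s5')
r=lambda im:cv2.resize(np.clip(im.astype(float)*1.9,0,255).astype(np.uint8),None,fx=7,fy=7,interpolation=cv2.INTER_CUBIC)
cv2.imwrite('pics/s5c.png',r(p[137:222,205:305]))
q=cv2.imread('pics/s4.png');D=cv2.absdiff(p,q)[137:222,240:305].max(2);print((D>40).sum(),D.mean())
E
```

```text
0 5.124343891402715
```

View pics/s5c.png

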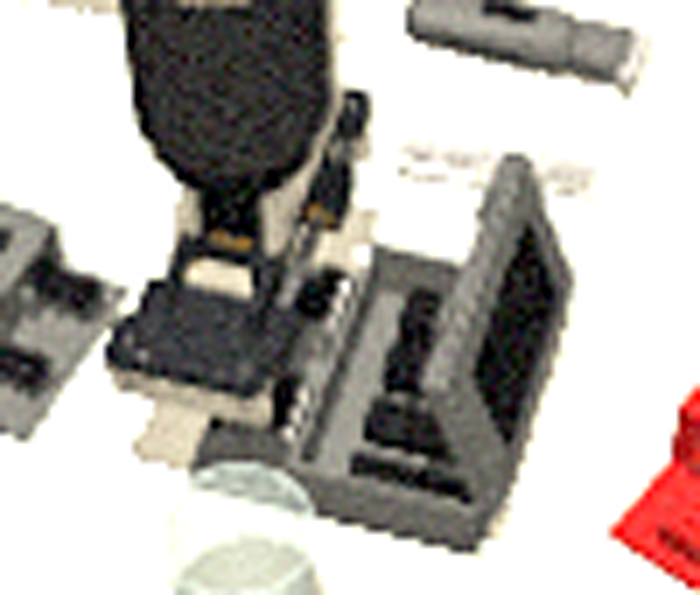

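The lid is fully open, and nothing moved between the two pictures taken 0.8 s apart. I'll raise the tool straight up to let the tabs return.

>>> play_rows --pt "0 0.002 0 0 0 0.006 0.64" --pt "0 0.002 0 0 0 0.012 0.64" --pt "0 0 0 0 0 0.03 0.64" --pt "0 0 0 -0.003 0 0.04 0.64" --pt "0 0 0 -0.003 0 0.04 0.64" --pt "0 0 0 0 0 0.04 0.64" --pt "0 0 0 -0.01 0.05 0.02 0.64" --pt "0 0 0 -0.01 0.05 0 0.64" --pt "0 0 0 -0.01 0.05 0 0.64" --pt "0 0 0 -0.01 0.05 0 0.64" --pt "0 0 0 0 0.03 0 0.64" --pt "0 0 0 0 0 0 0.64"

```text
t: 9.28
eef_pos: [0.448, 0.2768, 0.2406]
ee_rot: [-3.135, -0.006, 0.136]
force: [0.9, -0.2, 0.2]
width: 0.0561
```

>>> play_rows --pt "0 0 0 0 0 0 0.64" --pt "0 0 0 0 0 0 0.64"

```text
t: 9.52
eef_pos: [0.4478, 0.2758, 0.2409]
ee_rot: [-3.135, -0.006, 0.136]
force: [-0.4, -0.6, 0.4]
width: 0.056
```

```bash
python3 - <<'E'
from h import *
p,d=save('scene','s6');q,e=save('top','t6')
r=lambda im:cv2.resize(np.clip(im.astype(float)*1.9,0,255).astype(np.uint8),None,fx=6,fy=6,interpolation=cv2.INTER_CUBIC)
cv2.imwrite('pics/s6c.png',r(p[137:230,185:315]));cv2.imwrite('pics/t6c.png',r(q[150:245,180:310]))
cv2.imwrite('pics/t6w.png',q)
print(np.round(world('top',[(208.5,231.7),(257.7,223)],z=.008),3))
s=get_state();print(s['t'],s['eef_pos'],s['force'],abs(s['qd']).max())
E
```

```text
[[ 0.471  0.112  0.008]
 [ 0.493 -0.032  0.008]]
9.625 [0.44792301 0.27571839 0.24085825] [-0.33072744  0.10019044 -0.11848777] 0.003593927613929971
```

View pics/s6c.png

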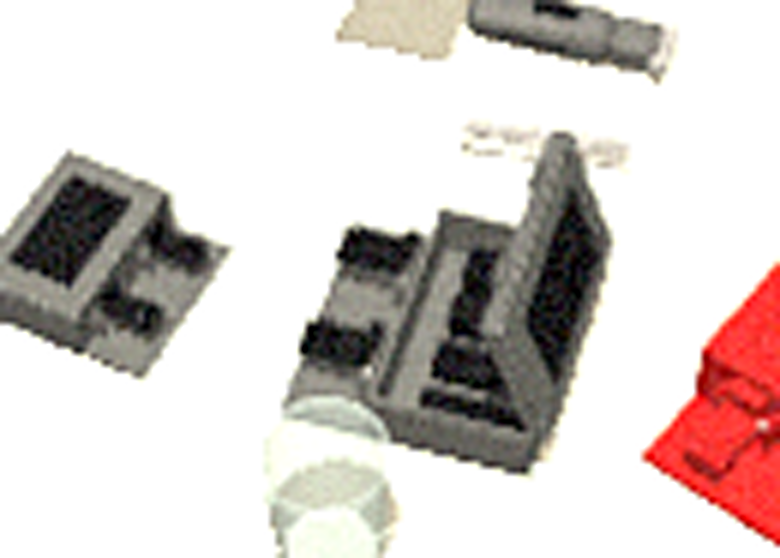

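View pics/t6c.png

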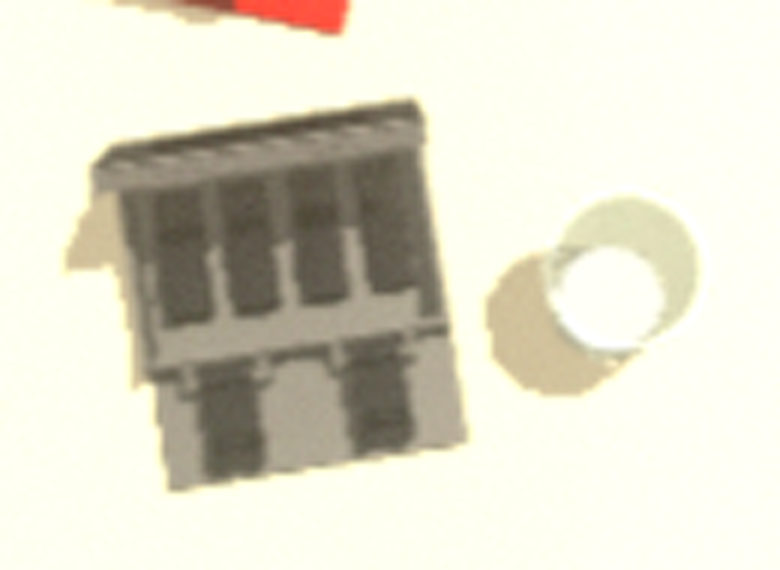

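The lid is open, both tabs are back up, and the case's ledge corners are at the same pixels as before (crop shifted by 10 rows). The tumbler hasn't moved and the arm is clear and still.

```bash
python3 - <<'E'
from h import *
print(job_done())
E
```

```text
the job is handed in; nothing more can be done
None
```

The case is open and the job is handed in, at about 9.6 s of the 38 s allowed.

- **Pressing:** I pressed both tabs of the larger grey case together, one fingertip on each, down to their firm stops. I held them at about 11 N in total (18 N briefly at first). Just after first reaching the stop, the force eased to 5.6 N for a moment, which is about what it takes to hold both tabs at their stops.
- **Lid:** I kept holding until the lid had stopped. Two pictures 0.8 s apart showed no motion. I judged it fully open by eye and didn't measure its angle.
- **Letting go:** I then lifted straight up and moved clear.
- **Last checks:** The final pictures show the lid open and both tabs back up. The case and tumbler are at the same pixels as at the start. The arm is still and reads no meaningful force.
- **Not checked closely:** The groomer and comb look undisturbed in the views, but I didn't measure them. I also didn't look at the mirror again, though the arm never went near it.

No check failed. A few moves drifted by several millimetres (18 mm after the first long one), and I corrected this before touching the tabs.

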